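Hang the keyhole board and tug it home

ROBOT

A 6-joint arm with a two-finger parallel gripper is mounted at the origin on the work surface. World frame = base frame: x ahead of the robot, y to its left, z up, the work surface at z = 0. Lengths are in m, angles in rad, forces in N, time in s.
With the tool pointing down it reaches from about 0.4 to 0.825 m from the base axis. Payload 7 kg.
Tool frame: the origin (TCP) lies at the very end of the fingers, on their centre line; the grasp point (between the pads) lies 19 mm behind it (arm.grip_point_offset is the distance from the TCP to the grasp point, in m); z points along the fingers, y is the line along which they close (so a half turn about z gives the same grasp; the last joint's range is limited). The gripper opens to 88 mm and grips with 3 to 60 N. Pads are 19 mm wide; open, the fingers measure 130 mm over their backs; the gripper's body (78 mm by 193 mm) begins 47 mm behind the grasp point.
Start: joints at [1.592, 0.359, 0.012, 0, -1.224, -0.288], TCP at [0.178, 0.651, 0.204] pointing down, gripper open.
Joint ranges: [-3.07, 3.07], [-1.43, 2.12], [-1.02, 1.25], [-3.03, 1.67], [-3.05, -0], [-3.03, 3.03]. Speed limits (rad/s): [2.39, 2.39, 3.01, 3.14, 3.14, 3.14].

INTERFACE

Orientations are given as [roll, pitch, yaw] about the fixed x, y, z axes, in that order (R = Rz(yaw) Ry(pitch) Rx(roll)).
In Python, from station import arm, cams gives the robot as it stands.
- The arm moves only by the shell command python3 -m handwheel 'ROWS' [FORCE]. ROWS is JSON, a list that holds one entry, the list of rows, each a list of 7 numbers: the shift along the tool's x, y, z normalised to -1 to 1, where 1 is 0.08 m, then the turn, a rotation vector about the tool's x, y, z normalised to -1 to 1, where 1 is 0.5 rad, then the closure in counts, from 0 (fully open) to 255 (shut). In form: [[[x, y, z, wx, wy, wz, hand], ...]]. A call has 1 to 5 rows; each row is the pose to reach, as a shift and turn from the pose commanded when the call began, along the tool's axes at that moment; what a row does not reach only later rows make up. A row lasts 1/8 s, in which the tool goes at most 62.5 mm and 10.7 degrees, less where a joint would pass 70% of its speed; a pose out of reach is approached as far as the arm can. A call with a number of a shift or a turn outside -1 to 1 is refused whole. A call with a gripper value outside its range is refused whole. The fingers move at their own pace and stop on an object; FORCE is the grip in N (left out, the last holds). Time passes only in rows, so rows that repeat a pose let the fingers close. It gives the time, the measured TCP pose, the force, the opening and the grip force at its end, in the units of the state.
- arm.get_state(): the state, without advancing time (a new reading comes with each control period).
- cams.grab_frame(name): name is "scene" or "top"; returns the picture (400x640x3 uint8, blue, green, red); there is no depth.
- cams.camera_info(name): a dict with "camera_matrix" (3x3 intrinsics, pixels), "dist_coeffs" ([k1, k2, p1, p2, k3] as OpenCV has them; the pictures are not rectified), "R" (3x3) and "t" (3): a world point X has camera coordinates R X + t. Camera axes: x right, y down, z forward; pixel columns grow to the right and rows downward; lengths in m; the calibration is good to about 2 mm. A picture is of the moment at which its call begins. camera_info takes no time and is no camera call.
- arm.job_done(): hands the job in; it is judged then, once.
The state is a dict: "t": time; "q": joint angles; "qd": joint speeds; "joint_efforts": joint torques, N m; "eef_pos": TCP position; "ee_rot": TCP orientation; "force": force on the tool from outside, world axes, zero at the start; "moment": the same for the moment, N m; "width": finger opening in m; "gripper_force": force on a finger pad.
Only numpy, scipy, OpenCV 4.12 (cv2) and the standard library are available. Lean on these libraries where they do the work, as an engineer would, in place of code of your own. Each camera call takes 0.05 s, during which the arm holds its last target. There are 200 camera calls.

TASK

Take the wooden board out of the drying rack and hang it by its keyhole on the headed peg of the hook stand, with the peg's neck up in the narrow slot. The hook's collar may have slipped up its post, so before you let go, tug the board gently down and hold the tug for a moment, about 15 N in all, so that the collar sits firmly on its rubber stop and the board is felt to be held. Then let go and leave it hanging still, without disturbing the teapot, the cup or the mallet.

Things in the scene. Friction and masses are not known exactly. Their poses are not given: they have to be found in the camera images.
- board: Flat wooden board 14 mm thick (x), 130 wide (y), 190 tall (z up), 0.2 to 0.37 kg, same front and back; top 43 mm narrowed to 90 wide. Stands upright in the rack, bottom edge 8 mm above the bench. Origin: its centre, also the centre of the keyhole's wide part (octagonal through-hole 32 mm across), from which a slot 14 mm wide runs up to 31 mm above the origin.
- board_slot (a point): The point in the board's slot, 26 mm above the board's origin and 5 mm below the slot's upper end, where the axis of the peg's neck lies when the board hangs.
- board_top (a point): Middle of the board's top edge, 95 mm above its origin. Grasp the board here from above, across its thickness, with the grasp 20 mm or less below this edge, so that the fingertips stay clear of the hook.
- hook: Sliding hook of the stand. Origin: middle of the peg's neck, on its axis. x is level, along the peg, out from the post (roughly away from the robot); z up. Neck 10 mm diameter, x from -14 to +14 mm. Head: disc of 22 mm diameter, x from 14 to 20 mm; it passes the keyhole's wide part but not the slot. Behind the neck (face at x = -14 mm) a cross-bar 50 mm wide, 16 mm tall stops the board.
- collar (a point): Centre of the hook's collar (42 x 42 x 36 mm), 72 mm behind the hook's origin. It carries the hook and slides stiffly on the post, with a black rubber stop ring clamped at some height below it: the free gap is 12 to 42 mm, not measured. The collar stays up under the board's weight, slides down at a pull of about 5.5 N and then meets the firm stop.
- stand: The hook stand, fixed to the bench: base plate 150 x 120 x 12 mm, square upright post of 20 mm, top 226 mm above the bench. Origin: foot of the post, on the bench; its x axis is that of the hook. The hook's origin is 72 mm out along x, 157 to 199 mm up at the start.
- rack: Dark wooden drying rack, fixed: base 110 x 160 x 8 mm, two upright rails 50 mm high (tops 58 mm above the bench) with a slot of 17 mm between them, in which the board stands. Origin: centre of the underside; the slot runs along y.
- teapot: Loose small brown clay teapot, 86 mm diameter, 71 mm high, a bystander. Origin: centre of its underside.
- cup: Loose white cup, 60 mm diameter, 50 mm high, a bystander. Origin: centre of its underside.
- mallet: Loose wooden mallet, 200 mm long along its y axis, head 66 mm diameter, lying on the bench, a bystander. Origin: on the bench under its middle.

How it is judged:
On the way:
1. the board hangs on the peg's neck and, still between the fingers, is pulled down on the hook with more than 10 N for 0.2 s, as only the stop can bear, the hook having slid at least 10 mm (x of board_slot in the frame of hook between -0.012 and 0.012 m and y of board_slot in the frame of hook between -0.006 and 0.006 m and z of board_slot in the frame of hook between -0.005 and 0.005 m and angle between board's own z axis and vertical below 0.2 rad and distance of hook from where it was at the start of the episode above 0.01 m and contact force between board and hook above 10 N and contact force between the fingers and board above 2 N), for 0.2 s.
At the end, for the whole second after the job is handed in: The board hangs still and upright (within 0.2 rad) on the peg: the point board_slot within 12 mm of the neck's middle along the peg, 6 mm sideways and 5 mm in height; the hook at least 10 mm below where it started (the collar down on its stop); the gripper off the board (x of board_slot in the frame of hook between -0.012 and 0.012 m and y of board_slot in the frame of hook between -0.006 and 0.006 m and z of board_slot in the frame of hook between -0.005 and 0.005 m and angle between board's own z axis and vertical below 0.2 rad and distance of hook from where it was at the start of the episode above 0.01 m and linear speed of board below 0.02 m/s and contact force between the fingers and board below 0.05 N and contact force between board and rack below 0.05 N); the robot touches nothing.
It fails at once if the board bears on the hook with more than 30 N (not gentle) (contact force between board and hook above 30 N).
It fails at once if the board is dropped (its centre lower than 60 mm) (height (world z) of board below 0.06 m).
It fails at once if the teapot is pushed more than 30 mm (distance of teapot from where it was at the start of the episode above 0.03 m).
It fails at once if the cup is pushed more than 30 mm (distance of cup from where it was at the start of the episode above 0.03 m).
It fails at once if the mallet is pushed more than 30 mm (distance of mallet from where it was at the start of the episode above 0.03 m).
It also fails if it takes over 72 s, if anything falls off the work surface, if the arm or the gripper's body presses on something with over 40 N, if the wrist force passes 120 N, or if a joint passes its speed limit or range.

## Working session

There is one attempt and no reset: what is moved stays moved. The work goes in short steps, Python scripts to look and compute and a shell command to move; the robot and the scene stay as the last step left them, time stands still between calls to the robot, and variables do not carry over. Pictures are saved under pics/ and viewed, at most 13 in all, crops included, and the job is handed in when it is done.

```bash
mkdir -p pics
python3 - <<'E'
from station import arm,cams
import cv2,numpy as np
s=arm.get_state();print({k:np.round(v,3) for k,v in s.items()},arm.grip_point_offset)
for n in("scene","top"):
    cv2.imwrite(f"pics/{n}0.png",cams.grab_frame(n));i=cams.camera_info(n);print({k:np.round(v,4).tolist() for k,v in i.items() if not isinstance(v,str)})
E
```

```text
{'t': np.float64(0.0), 'q': array([ 1.592,  0.359,  0.011, -0.   , -1.224, -0.288]), 'qd': array([-0.   ,  0.   ,  0.002, -0.   , -0.002, -0.   ]), 'joint_efforts': array([ 1.0000e-03, -5.8271e+01,  2.9305e+01,  6.9970e+00,  7.0000e-03,
       -0.0000e+00]), 'eef_pos': array([0.178, 0.651, 0.203]), 'ee_rot': array([ 3.14 , -0.   , -0.267]), 'force': array([-0.194, -0.245,  0.07 ]), 'moment': array([0.02 , 0.023, 0.018]), 'gripper_force': np.float64(0.0), 'width': np.float64(0.087)} 0.0188
{'camera_matrix': [[443.5708, 0.0, 313.2486], [0.0, 443.5708, 193.4285], [0.0, 0.0, 1.0]], 'dist_coeffs': [-0.0726, 0.0, 0.0, 0.0, 0.0], 'R': [[-0.4532, 0.8914, -0.0043], [0.5766, 0.2895, -0.764], [-0.6798, -0.3487, -0.6452]], 't': [0.2622, -0.2075, 1.2872]}
{'camera_matrix': [[413.3835, 0.0, 319.0343], [0.0, 413.3835, 200.7336], [0.0, 0.0, 1.0]], 'dist_coeffs': [-0.0393, 0.0, 0.0, 0.0, 0.0], 'R': [[-0.0253, -0.9985, -0.0482], [-0.9882, 0.0322, -0.1498], [0.1512, 0.0439, -0.9875]], 't': [0.0394, 0.5552, 0.8237]}
```

View pics/scene0.png

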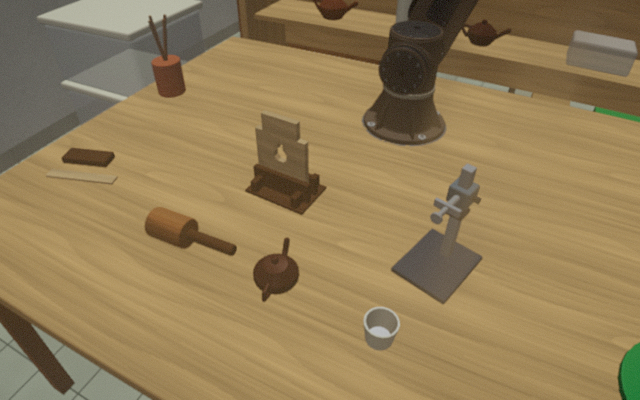

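View pics/top0.png

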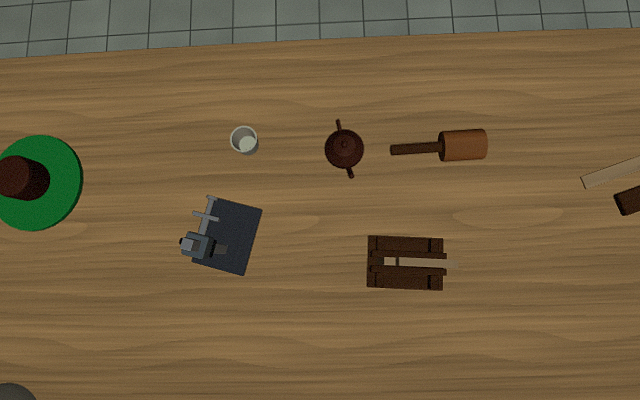

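The scene view shows the board upright in the rack (~280,150) and the hook stand (~455,220). The teapot is at (275,272), the cup at (380,328) and the mallet at (190,230). The top view has the rack at (405,263) and the stand at (220,235). Next I'll take enlarged crops.

Run:
```python
import cv2,numpy as np
s=cv2.imread("pics/scene0.png");t=cv2.imread("pics/top0.png")
def crop(im,x,y,w,h,k):return cv2.resize(im[y:y+h,x:x+w],None,fx=k,fy=k,interpolation=cv2.INTER_CUBIC)
A=crop(s,235,105,100,110,4);B=crop(s,385,160,100,110,4)
cv2.imwrite("pics/c1.png",np.hstack([A,B]))   # k=4 origins (235,105),(385,160)
A=crop(t,355,225,110,75,4);B=crop(t,170,185,100,75,4)
cv2.imwrite("pics/c2.png",np.hstack([A[:, :400],B]))  # right part cut
cv2.imwrite("pics/c2.png",np.vstack([crop(t,355,225,110,70,5),np.pad(crop(t,170,190,100,50,5),((0,0),(0,50),(0,0)))]))
```

```text
(no output)
```

View pics/c1.png

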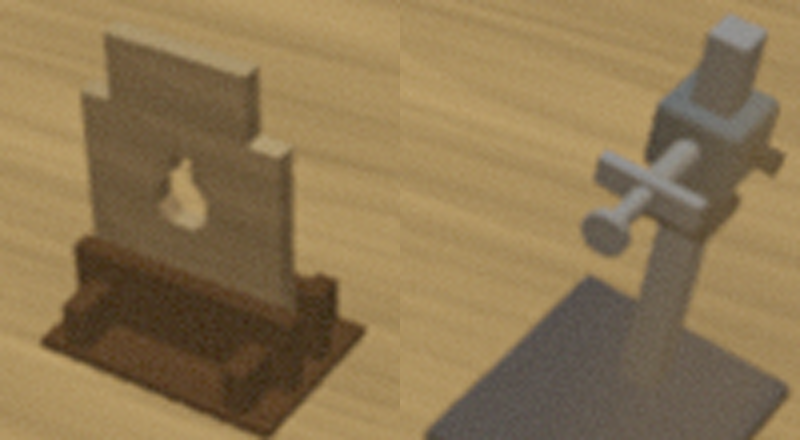

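View pics/c2.png

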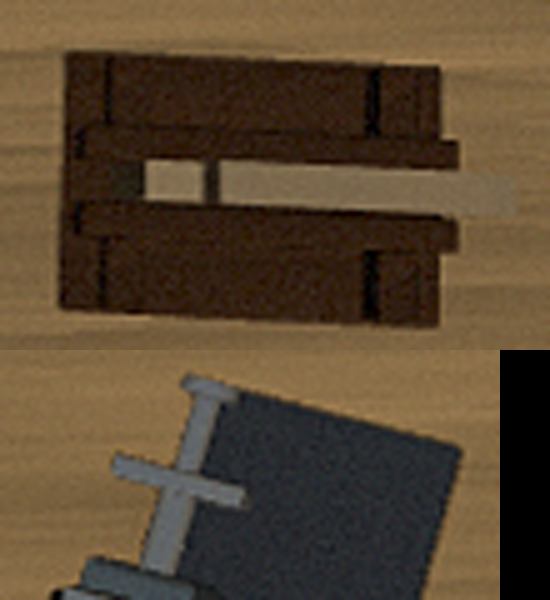

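```bash
cat > h.py <<'E'
import numpy as np,cv2
from scipy.optimize import least_squares
from station import arm,cams
def proj(P,n,I={}):
    i=I.setdefault(n,cams.camera_info(n));R=np.array(i["R"],float)
    return cv2.projectPoints(np.array(P,float).reshape(-1,3),cv2.Rodrigues(R)[0],np.array(i["t"],float),np.array(i["camera_matrix"],float),np.array(i["dist_coeffs"],float))[0][:,0]
def place(L,x,y,z,a):
    c,s=np.cos(a),np.sin(a);return np.array(L)@np.array([[c,-s,0],[s,c,0],[0,0,1]]).T+[x,y,z]
def fit(obs,x0,full):
    def f(p):
        x,y,z,a=full(p);return np.concatenate([(proj(place(np.array(L)*1e-3,x,y,z,a),n)-px).ravel() for n,L,px in obs])
    r=least_squares(f,x0,loss='soft_l1',x_scale=[.01,.01,.1]+[.01]*(len(x0)-3));print(np.round(r.x,4));print(np.round(r.fun.reshape(-1,2),1).tolist());return r.x
E
python3 - <<'E'
from h import *
S=lambda x,y:np.array([x/4+235,y/4+105])
H=lambda x,y:np.array([(x-400)/4+385,y/4+160])
T=lambda x,y:np.array([x/5+355,y/5+225])
U=lambda x,y:np.array([x/5+170,(y-350)/5+190])
o=-.5
ob=[("scene",[7,-45,95],S(105,38)),("scene",[7,45,95],S(250,77)),("scene",[7,65,52],S(290,156)),("scene",[7,-65,52],S(84,97)),("scene",[7,0,0],S(184,208)),
("top",[7,45,95],T(220,163)),("top",[-7,45,95],T(219,206)),("top",[7,-45,95],T(517,174)),("top",[-7,-45,95],T(515,216)),("top",[7,65,52],T(146,162)),("top",[-7,65,52],T(145,203))]
ob=[(n,L,p+o) for n,L,p in ob]
print("board");fit(ob,[.45,-.15,0],lambda p:(p[0],p[1],.103,p[2]))
oh=[("scene",[20,0,0],H(605,231)),("scene",[-14,-25,0],H(598,172)),("scene",[-14,25,0],H(700,210)),("top",[20,11,0],U(187,374)),("top",[20,-11,0],U(240,392)),("top",[-14,25,8],U(118,453)),("top",[-14,-25,8],U(247,490))]
oh=[(n,L,p+o) for n,L,p in oh]
print("hook");h=fit(oh,[.5,.2,0,.18],lambda p:(p[0],p[1],p[3],p[2]))
c,s=np.cos(h[2]),np.sin(h[2])
pt=[h[0]-.072*c,h[1]-.072*s,.226];print("post",pt,proj(pt,"scene"),H(739,35),"; top",proj(pt,"top"))
E
```

```text
board
[ 0.4226 -0.1579 -0.0619]
[[-0.8, -1.2], [-1.2, 0.1], [-2.5, 0.6], [-1.3, -1.1], [-0.6, -1.0], [-0.3, 0.3], [-0.1, 0.2], [-5.3, -0.1], [-4.8, 0.0], [-0.2, 0.5], [-0.1, 0.2]]
hook
[ 0.5314  0.2173 -0.2818  0.1724]
[[-0.9, 0.2], [-1.3, -1.8], [-1.0, 2.1], [-0.9, 0.6], [-0.1, -0.0], [-1.4, 0.4], [-0.8, -0.1]]
post [np.float64(0.46224766286428365), np.float64(0.23730869776970145), 0.226] [[468.66772171 166.94232499]] [469.75 168.75] ; top [[185.97611746 244.39906422]]
```

```bash
for f in 1; do
python3 -m handwheel '[[[0.2,0.2,-1,0,0,0,0],[0.2,0.2,-1,0,0,0,0]]]' 10
python3 -m handwheel '[[[1,1,-0.4,0,0,0,0],[1,1,-0.4,0,0,0,0]]]'
python3 -m handwheel '[[[1,1,0,0,0,0,0],[1,1,0,0,0,0,0]]]'
python3 -m handwheel '[[[1,1,0,0,0,0,0],[1,1,0,0,0,0,0]]]'
python3 -m handwheel '[[[1,1,0,0,0,0,0],[1,1,0,0,0,0,0]]]'
done | cut -c1-300
python3 - <<'E'
from h import *
S=lambda x,y:np.array([x/4+235,y/4+105])-.5
T=lambda x,y:np.array([x/5+355,y/5+225])-.5
ob=[("scene",[7,-45,95],S(105,38)),("scene",[7,45,95],S(250,77)),("scene",[7,65,52],S(290,156)),("scene",[7,-65,52],S(84,97)),("scene",[7,0,0],S(184,208)),
("top",[7,45,95],T(220,163)),("top",[-7,45,95],T(219,206)),("top",[7,-65,52],T(517,174)),("top",[-7,-65,52],T(515,216)),("top",[7,65,52],T(146,162)),("top",[-7,65,52],T(145,203))]
print("board");fit(ob,[.42,-.15,0],lambda p:(p[0],p[1],.103,p[2]))
E
```

```text
t: 0.35
eef_pos: [0.19, 0.632, 0.2877]
ee_rot: [-3.137, -0.0, -0.267]
force: [0.2, 0.4, 0.3]
width: 0.0875
gripper_force: 0.0
t: 0.6
eef_pos: [0.2456, 0.5318, 0.3161]
ee_rot: [3.141, -0.0, -0.266]
force: [1.2, 0.1, 0.9]
width: 0.0877
gripper_force: 0.0
t: 0.85
eef_pos: [0.3019, 0.4328, 0.3162]
ee_rot: [-3.141, 0.0, -0.267]
force: [0.6, -0.1, -0.0]
width: 0.0875
gripper_force: 0.0
t: 1.1
eef_pos: [0.3579, 0.3345, 0.3161]
ee_rot: [-3.142, 0.0, -0.267]
force: [0.3, -0.2, 0.9]
width: 0.088
gripper_force: 0.0
t: 1.35
eef_pos: [0.4139, 0.2363, 0.3161]
ee_rot: [-3.141, 0.0, -0.267]
force: [0.7, -0.2, -0.2]
width: 0.0877
gripper_force: 0.0
board
[ 0.423  -0.1575 -0.057 ]
[[-0.7, -1.0], [-1.0, 0.2], [-2.3, 0.7], [-1.3, -0.9], [-0.5, -0.9], [-0.6, 0.3], [-0.4, 0.1], [-0.8, 0.2], [-0.3, -0.2], [-0.5, 0.5], [-0.4, 0.3]]
```

```bash
for f in 1; do
python3 -m handwheel '[[[0.28,0.95,0,0,0,0,0],[0.28,0.95,0,0,0,0,0]]]'
python3 -m handwheel '[[[0.28,0.95,0,0,0,0,0],[0.28,0.95,0,0,0,0,0]]]'
python3 -m handwheel '[[[0.28,0.95,0,0,0,0,0],[0.28,0.95,0,0,0,0,0]]]'
python3 -m handwheel '[[[0.28,0.95,0,0,0,0,0],[0.28,0.95,0,0,0,0,0]]]'
python3 -m handwheel '[[[0.28,0.95,0,0,0,0,0],[0.28,0.95,0,0,0,0,0]]]'
python3 -m handwheel '[[[0,0,0,0,0,0.907,0],[0,0,0,0,0,0.907,0],[0,0,0,0,0,0.907,0]]]'
python3 -m handwheel '[[[0,0,0,0,0,0.907,0],[0,0,0,0,0,0.907,0],[0,0,0,0,0,0.907,0]]]'
python3 -m handwheel '[[[0,0,0,0,0,0.907,0],[0,0,0,0,0,0.907,0],[0,0,0,0,0,0.907,0],[0,0,0,0,0,0.907,0]]]'
done | grep -E "t:|eef|ee_r"|tail -9
python3 -c "
from station import arm;print(arm.get_state()['q'])"
```

```text
t: 2.98
eef_pos: [0.4217, -0.1573, 0.3157]
ee_rot: [3.141, 0.0, -0.724]
t: 3.35
eef_pos: [0.4218, -0.1571, 0.3158]
ee_rot: [3.141, 0.0, -1.177]
t: 3.85
eef_pos: [0.4217, -0.1572, 0.3158]
ee_rot: [3.141, 0.0, -1.626]
[ 8.32479367e-02 -8.15110933e-02 -2.59402681e-01 -1.61814472e-04
 -1.39332617e+00 -1.38526644e-01]
```

```bash
for f in 1; do
python3 -m handwheel '[[[0,-0.016,1,0,0,0,0],[0,-0.016,1,0,0,0,0]]]'
python3 -m handwheel '[[[0,0,0.86,0,0,0,0],[0,0,0.86,0,0,0,0],[0,0,0.86,0,0,0,0]]]'
python3 -m handwheel '[[[0,0,0,0,0,0,255],[0,0,0,0,0,0,255],[0,0,0,0,0,0,255],[0,0,0,0,0,0,255],[0,0,0,0,0,0,255]]]' 20
python3 -m handwheel '[[[0,0,0,0,0,0,255],[0,0,0,0,0,0,255],[0,0,0,0,0,0,255]]]' 45
done
python3 - <<'E'
from h import *
a=cams.grab_frame("scene")[80:260,220:500];b=cams.grab_frame("top")[170:310,170:470]
a=cv2.resize(a,None,fx=2.5,fy=2.5);cv2.imwrite("pics/g1.png",a)
E
```

```text
t: 4.1
eef_pos: [0.4208, -0.1571, 0.2326]
ee_rot: [3.137, 0.001, -1.625]
force: [-0.0, 0.3, 1.4]
width: 0.0875
gripper_force: 0.0
t: 4.47
eef_pos: [0.4235, -0.1579, 0.1684]
ee_rot: [-3.141, -0.001, -1.626]
force: [0.5, 1.0, -0.2]
width: 0.0876
gripper_force: 0.0
t: 5.1
eef_pos: [0.4226, -0.1578, 0.1674]
ee_rot: [-3.141, 0.0, -1.627]
force: [0.2, 0.4, 0.2]
width: 0.0432
gripper_force: 0.0
t: 5.48
eef_pos: [0.4226, -0.1577, 0.1672]
ee_rot: [3.142, 0.0, -1.627]
force: [1.1, 0.4, 0.4]
width: 0.0138
gripper_force: 45.3
```

View pics/g1.png

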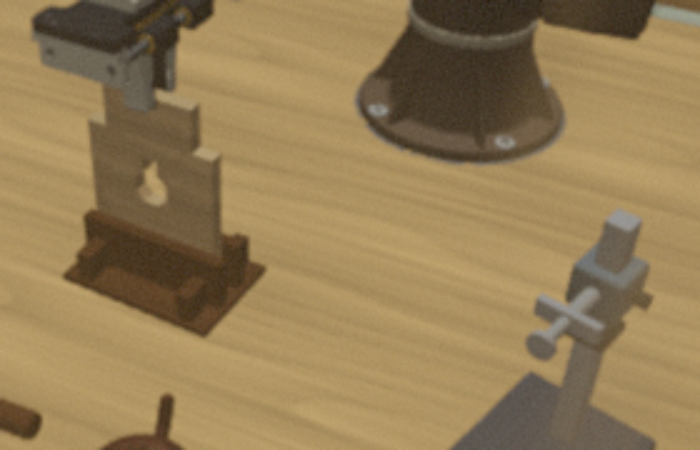

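The board is gripped at its top edge, centred and level. Now I'll lift it, turn it to the hook's yaw and carry it out in front of the head.

```bash
for f in 1; do
python3 -m handwheel '[[[0,0,-0.4,0,0,0,255],[0,0,-0.8,0,0,0,255],[0,0,-1,0,0,0,255]]]' 50
python3 -m handwheel '[[[0,0,-0.5,0,0,0,255],[0,0,-1,0,0,0,255]]]'
python3 -m handwheel '[[[0,-1,0,0,0,0.45,255],[0,-1,0,0,0,0.45,255],[0,-1,0,0,0,0.45,255]]]'
python3 -m handwheel '[[[-0.5,0,0,0,0,0,255],[-1,0,0,0,0,0,255]]]'
python3 -m handwheel '[[[-0.5,0,0,0,0,0,255],[-1,0,0,0,0,0,255]]]'
python3 -m handwheel '[[[-0.5,0,0,0,0,0,255],[-1,0,0,0,0,0,255]]]'
python3 -m handwheel '[[[-0.5,0,0,0,0,0,255],[-1,0,0,0,0,0,255],[-1,0,0,0,0,0,255]]]'
done |tail -18
python3 - <<'E'
from h import *
p=np.array(arm.get_state()["eef_pos"]);d=p-[.5314,.2173,.1724+.064];c,s=np.cos(-.282),np.sin(-.282)
print("u,v,dz",d[0]*c+d[1]*s,-d[0]*s+d[1]*c,d[2])
E
```

```text
t: 7.08
eef_pos: [0.546, -0.0076, 0.3269]
ee_rot: [3.141, -0.0, -1.851]
force: [-0.2, -0.2, -2.4]
width: 0.0132
gripper_force: 50.0
t: 7.32
eef_pos: [0.5682, 0.0693, 0.3268]
ee_rot: [3.141, -0.0, -1.851]
force: [0.1, -0.2, -2.7]
width: 0.0132
gripper_force: 50.0
t: 7.7
eef_pos: [0.5907, 0.1471, 0.3257]
ee_rot: [3.139, -0.001, -1.849]
force: [-0.7, -0.2, -3.2]
width: 0.0133
gripper_force: 50.0
u,v,dz 0.0764577253636628 -0.05089495352362658 0.08929161748854725
```

```bash
for f in 1; do
python3 -m handwheel '[[[-0.64,-0.17,0,0,0,0,255],[-0.64,-0.17,0,0,0,0,255],[-0.64,-0.17,0,0,0,0,255]]]'
python3 -m handwheel '[[[0,0,0.5,0,0,0,255],[0,0,1,0,0,0,255]]]'
python3 -m handwheel '[[[0,0,0.12,0,0,0,255],[0,0,0.12,0,0,0,255],[0,0,0.12,0,0,0,255],[0,0,0.12,0,0,0,255]]]'
done |tail -6
python3 - <<'E'
from h import *
p=np.array(arm.get_state()["eef_pos"]);d=p-[.5314,.2173,.1724+.064];c,s=np.cos(-.282),np.sin(-.282)
print("u,v,dz",d[0]*c+d[1]*s,-d[0]*s+d[1]*c,d[2])
a=cams.grab_frame("scene");b=cams.grab_frame("top");cv2.imwrite("pics/s2.png",a);cv2.imwrite("pics/t2.png",b)
A=cv2.resize(a[150:290,370:470],None,fx=4,fy=4,interpolation=2);B=cv2.resize(b[150:290,150:250],None,fx=4,fy=4,interpolation=2)
cv2.imwrite("pics/g2.png",np.hstack([A,B]))
E
```

```text
t: 8.82
eef_pos: [0.6193, 0.1908, 0.2393]
ee_rot: [-3.14, 0.002, -1.852]
force: [0.8, 0.3, -2.8]
width: 0.0132
gripper_force: 50.0
u,v,dz 0.09177671775090869 -0.0009936325205464024 0.002900124081533756
```

View pics/g2.png

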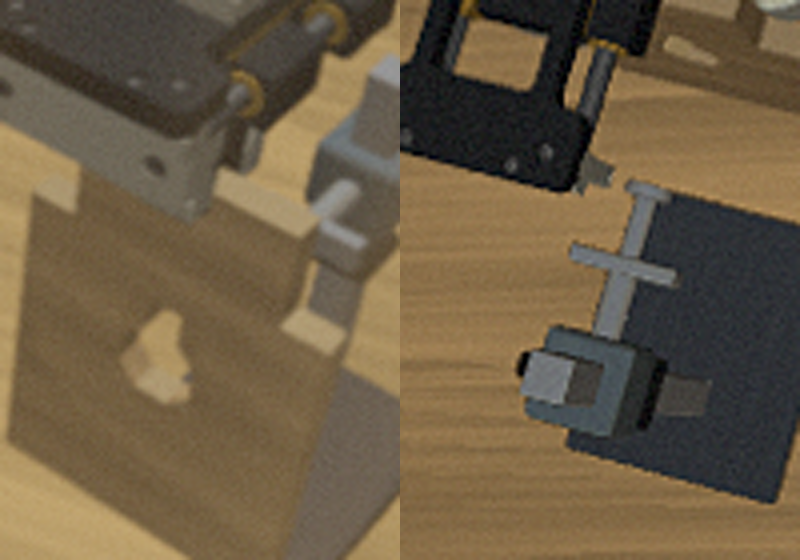

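Run:
```python
from h import *
S=lambda x,y:np.array([x/4+370,y/4+150])-.4
H=lambda x,y:np.array([(x-400)/4+385,y/4+160])-.4
U=lambda x,y:np.array([x/5+170,(y-350)/5+190])-.4
V=lambda x,y:np.array([(x-400)/4+150,y/4+150])-.4
ob=[("scene",[7,-65,52],S(33,191)),("scene",[7,65,52],S(333,353)),("scene",[7,45,52],S(283,328)),("scene",[7,45,95],S(300,237)),("scene",[-7,45,95],S(315,219)),("scene",[7,0,-16],S(163,403)),("scene",[7,0,31],S(171,311))]
print("board free z");fit(ob,[.62,.19,-.28,.175],lambda p:(p[0],p[1],p[3],p[2]))
print("board z fixed");fit(ob,[.62,.19,-.28],lambda p:(p[0],p[1],.175,p[2]))
oh=[("scene",[20,0,0],H(605,231)),("scene",[-14,-25,0],H(598,166)),("scene",[-14,25,0],H(703,209)),("scene",[-72,0,0],None),("top",[20,11,0],U(187,374)),("top",[20,-11,0],U(240,392)),("top",[-14,25,8],U(118,453)),("top",[-14,-25,8],U(247,490)),
("top",[20,11,0],V(628,183)),("top",[20,-11,0],V(672,198)),("top",[-14,25,8],V(572,244)),("top",[-14,-25,8],V(677,272))]
oh=[o for o in oh if o[2] is not None]
print("hook");h=fit(oh,[.5,.2,0,.18],lambda p:(p[0],p[1],p[3],p[2]))
c,s=np.cos(h[2]),np.sin(h[2])
pt=[h[0]-.072*c,h[1]-.072*s,.226];print("post",pt,proj(pt,"scene"),H(739,35),"; top",proj(pt,"top"),V(549,375))
```

```text
board free z
[ 0.6126  0.1911 -0.2698  0.1695]
[[0.3, 0.6], [-0.4, 0.3], [-0.2, -0.2], [1.2, 0.5], [2.4, -0.1], [-2.9, -2.0], [-0.7, -0.2]]
board z fixed
[ 0.6184  0.192  -0.2777]
[[0.0, 0.1], [-0.2, 0.6], [-0.1, 0.0], [1.3, 0.4], [2.7, -0.2], [-3.1, -1.8], [-0.8, -0.2]]
hook
[ 0.5309  0.2167 -0.2808  0.1722]
[[-1.3, -0.1], [-1.7, -0.6], [-2.2, 2.0], [-0.7, 0.8], [0.1, 0.1], [-1.1, 0.6], [-0.6, 0.1], [-0.3, -0.1], [0.1, -1.0], [-0.5, 0.2], [-0.4, 0.1]]
post [np.float64(0.4616966741889931), np.float64(0.23665130523761635), 0.226] [[468.34849195 166.66327167]] [469.35 168.35] ; top [[186.35715918 244.72335045]] [186.85 243.35]
```

Board pose from the picture agrees with the tool pose to about 1 mm, and the hook fit repeats at (0.531, 0.217, 0.172). I'll insert along the peg in small steps and check the force after each.

```bash
for f in 1; do
python3 -m handwheel '[[[0,0.3,0.01,0,0,0,255],[0,0.6,0.01,0,0,0,255],[0,0.7,0.01,0,0,0,255],[0,0.7,0.01,0,0,0,255]]]'
python3 -m handwheel '[[[0,0.04,0,0,0,0,255],[0,0.08,0,0,0,0,255],[0,0.12,0,0,0,0,255],[0,0.12,0,0,0,0,255]]]'
done
python3 - <<'E'
from h import *
a=cams.grab_frame("scene")
cv2.imwrite("pics/g3.png",cv2.resize(a[130:280,350:500],None,fx=4,fy=4,interpolation=2))
E
```

```text
t: 9.43
eef_pos: [0.565, 0.2064, 0.2375]
ee_rot: [-3.141, 0.001, -1.851]
force: [0.5, 0.6, -2.4]
width: 0.0133
gripper_force: 50.0
t: 9.93
eef_pos: [0.5556, 0.2087, 0.2368]
ee_rot: [3.142, -0.0, -1.852]
force: [0.4, -0.9, -2.5]
width: 0.0131
gripper_force: 50.0
```

View pics/g3.png

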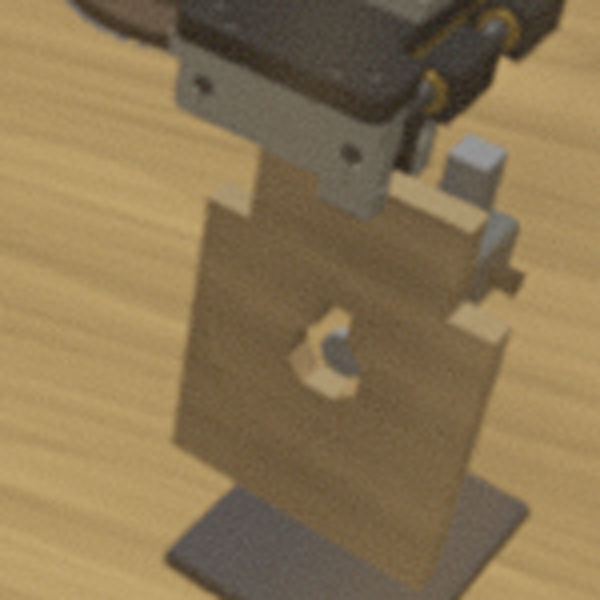

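Run:
```python
from h import *
a=cams.grab_frame("scene");k=4
th=np.arange(0,6.3,.2)
def dr(L,p,col,yaw=-.281):
    q=(proj(place(np.array(L)*1e-3,*p,yaw),"scene")-[350,130]+.5)*k
    cv2.polylines(im,[q.astype(int).reshape(-1,1,2)],False,col,1)
im=cv2.resize(a[130:280,350:500],None,fx=k,fy=k,interpolation=2)
e=arm.get_state()["eef_pos"];b=(e[0],e[1],e[2]-.064);h=(.5309,.2167,.1735)
dr([[20,11*np.cos(t),11*np.sin(t)] for t in th],h,(0,0,255))
o=16/np.cos(np.pi/8);O=lambda x:[[x,o*np.cos(t),o*np.sin(t)] for t in np.pi/8+np.arange(9)*np.pi/4]
dr(O(7),b,(0,255,0));dr(O(-7),b,(255,0,0))
dr([[7,-65,-95],[7,-65,52],[7,-45,52],[7,-45,95],[7,45,95],[7,45,52],[7,65,52],[7,65,-95],[7,-65,-95]],b,(0,255,0))
cv2.imwrite("pics/g4.png",im)
```

```text
(no output)
```

View pics/g4.png

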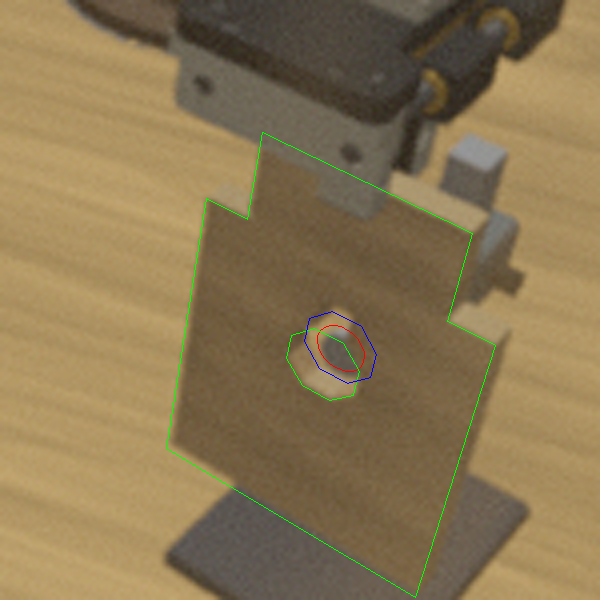

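```bash
python3 -m handwheel '[[[0,0.03,0.01,0,0,0,255],[0,0.06,0.01,0,0,0,255],[0,0.1,0.01,0,0,0,255],[0,0.1,0.01,0,0,0,255]]]'
```

```text
t: 10.52
eef_pos: [0.5478, 0.2111, 0.2362]
ee_rot: [-3.142, 0.0, -1.852]
force: [-0.9, 0.1, -3.0]
width: 0.0133
gripper_force: 50.0
```

```bash
python3 -m handwheel '[[[0,0.03,0,0,0,0,255],[0,0.06,0,0,0,0,255],[0,0.1,0,0,0,0,255],[0,0.1,0,0,0,0,255]]]'
```

```text
t: 11.02
eef_pos: [0.5401, 0.2133, 0.2362]
ee_rot: [-3.141, 0.0, -1.852]
force: [-0.5, -0.1, -2.9]
width: 0.0131
gripper_force: 50.0
```

```bash
python3 -m handwheel '[[[0,0.04,0,0,0,0,255],[0,0.08,0,0,0,0,255],[0,0.12,0,0,0,0,255],[0,0.12,0,0,0,0,255]]]'; python3 -m handwheel '[[[0,0,0.03,0,0,0,255],[0,0,0.06,0,0,0,255],[0,0,0.1,0,0,0,255],[0,0,0.1,0,0,0,255],[0,0,0.1,0,0,0,255]]]'
```

```text
t: 11.52
eef_pos: [0.5309, 0.216, 0.2362]
ee_rot: [-3.142, 0.0, -1.852]
force: [-0.1, -0.6, -2.6]
width: 0.0134
gripper_force: 50.0
t: 12.15
eef_pos: [0.5311, 0.2159, 0.228]
ee_rot: [3.142, -0.0, -1.852]
force: [-0.3, -0.3, -3.1]
width: 0.0131
gripper_force: 50.0
```

```bash
python3 -m handwheel '[[[0,0,0.03,0,0,0,255],[0,0,0.05,0,0,0,255],[0,0,0.08,0,0,0,255],[0,0,0.08,0,0,0,255],[0,0,0.08,0,0,0,255]]]'; python3 -m handwheel '[[[0,0,0.03,0,0,0,255],[0,0,0.05,0,0,0,255],[0,0,0.05,0,0,0,255],[0,0,0.05,0,0,0,255]]]'
```

```text
t: 12.78
eef_pos: [0.5311, 0.2159, 0.2217]
ee_rot: [-3.142, 0.0, -1.852]
force: [0.0, -0.5, -2.8]
width: 0.0131
gripper_force: 50.0
t: 13.28
eef_pos: [0.5311, 0.2159, 0.2176]
ee_rot: [3.142, 0.0, -1.852]
force: [1.1, 0.3, -3.4]
width: 0.0135
gripper_force: 50.0
```

```bash
python3 -m handwheel '[[[0,0,0.02,0,0,0,255],[0,0,0.04,0,0,0,255],[0,0,0.05,0,0,0,255],[0,0,0.05,0,0,0,255]]]'; python3 -m handwheel '[[[0,0,0.02,0,0,0,255],[0,0,0.03,0,0,0,255],[0,0,0.03,0,0,0,255],[0,0,0.03,0,0,0,255]]]';  python3 -m handwheel '[[[0,0,0.02,0,0,0,255],[0,0,0.03,0,0,0,255],[0,0,0.03,0,0,0,255],[0,0,0.03,0,0,0,255]]]'
```

```text
t: 13.78
eef_pos: [0.531, 0.2159, 0.2136]
ee_rot: [3.141, -0.0, -1.852]
force: [0.2, 0.2, -3.7]
width: 0.0134
gripper_force: 50.0
t: 14.28
eef_pos: [0.531, 0.2159, 0.2112]
ee_rot: [3.141, -0.0, -1.852]
force: [0.9, 1.0, -2.0]
width: 0.0129
gripper_force: 50.0
t: 14.78
eef_pos: [0.531, 0.2159, 0.2088]
ee_rot: [3.141, -0.0, -1.852]
force: [-0.0, 1.6, -3.1]
width: 0.013
gripper_force: 50.0
```

```bash
for i in 1; do python3 -m handwheel '[[[0,0,0.02,0,0,0,255],[0,0,0.03,0,0,0,255],[0,0,0.03,0,0,0,255],[0,0,0.03,0,0,0,255]]]';  python3 -m handwheel '[[[0,0,0.02,0,0,0,255],[0,0,0.03,0,0,0,255],[0,0,0.03,0,0,0,255],[0,0,0.03,0,0,0,255]]]'; python3 -m handwheel '[[[0,0,0.02,0,0,0,255],[0,0,0.03,0,0,0,255],[0,0,0.03,0,0,0,255],[0,0,0.03,0,0,0,255]]]'; done | grep -E "eef|force: \["
```

```text
eef_pos: [0.5314, 0.2159, 0.2069]
force: [-0.4, 1.3, 2.4]
eef_pos: [0.5311, 0.2159, 0.204]
force: [0.2, 0.8, 2.1]
eef_pos: [0.531, 0.2159, 0.2016]
force: [0.5, 0.7, 1.1]
```

```bash
cat > g.py <<'E'
import sys;from station import arm
s=arm.get_state();print(round(s["t"],2),[round(float(v),4) for v in s["eef_pos"]],[round(float(v),1) for v in s["force"]]);sys.exit(s["force"][2]>5)
E
python3 -m handwheel '[[[0,0,0.02,0,0,0,255],[0,0,0.04,0,0,0,255],[0,0,0.04,0,0,0,255]]]' >/dev/null; python3 g.py &&
python3 -m handwheel '[[[0,0,0.005,0,0,0,255],[0,0,0.01,0,0,0,255],[0,0,0.015,0,0,0,255]]]' >/dev/null; python3 g.py &&
python3 -m handwheel '[[[0,0,0.005,0,0,0,255],[0,0,0.01,0,0,0,255],[0,0,0.01,0,0,0,255]]]' >/dev/null; python3 g.py &&
python3 -m handwheel '[[[0,0,0.005,0,0,0,255],[0,0,0.01,0,0,0,255],[0,0,0.01,0,0,0,255]]]' >/dev/null; python3 g.py &&
python3 -m handwheel '[[[0,0,0.005,0,0,0,255],[0,0,0.01,0,0,0,255],[0,0,0.01,0,0,0,255]]]' >/dev/null; python3 g.py &&
python3 -m handwheel '[[[0,0,0.005,0,0,0,255],[0,0,0.01,0,0,0,255],[0,0,0.01,0,0,0,255]]]' >/dev/null; python3 g.py
```

```text
16.65 [0.531, 0.2159, 0.1983] [2.0, 0.6, 2.3]
16.65 [0.531, 0.2159, 0.1983] [2.0, 0.6, 2.3]
16.65 [0.531, 0.2159, 0.1983] [2.0, 0.6, 2.3]
16.65 [0.531, 0.2159, 0.1983] [2.0, 0.6, 2.3]
16.65 [0.531, 0.2159, 0.1983] [2.0, 0.6, 2.3]
16.65 [0.531, 0.2159, 0.1983] [2.0, 0.6, 2.3]False
False
False
False
False
False
```

```bash
sed -i 's/sys.exit(s/sys.exit(int(s/;s/>5)/>5))/' g.py
python3 -m handwheel '[[[0,0,0.005,0,0,0,255],[0,0,0.01,0,0,0,255],[0,0,0.015,0,0,0,255]]]' >/dev/null; python3 g.py &&
python3 -m handwheel '[[[0,0,0.005,0,0,0,255],[0,0,0.01,0,0,0,255],[0,0,0.01,0,0,0,255]]]' >/dev/null; python3 g.py &&
python3 -m handwheel '[[[0,0,0.005,0,0,0,255],[0,0,0.01,0,0,0,255],[0,0,0.01,0,0,0,255]]]' >/dev/null; python3 g.py &&
python3 -m handwheel '[[[0,0,0.005,0,0,0,255],[0,0,0.01,0,0,0,255],[0,0,0.01,0,0,0,255]]]' >/dev/null; python3 g.py &&
python3 -m handwheel '[[[0,0,0.005,0,0,0,255],[0,0,0.01,0,0,0,255],[0,0,0.01,0,0,0,255]]]' >/dev/null; python3 g.py &&
python3 -m handwheel '[[[0,0,0.005,0,0,0,255],[0,0,0.01,0,0,0,255],[0,0,0.01,0,0,0,255]]]' >/dev/null; python3 g.py &&
python3 -m handwheel '[[[0,0,0.005,0,0,0,255],[0,0,0.01,0,0,0,255],[0,0,0.01,0,0,0,255]]]' >/dev/null; python3 g.py &&
python3 -m handwheel '[[[0,0,0.005,0,0,0,255],[0,0,0.01,0,0,0,255],[0,0,0.01,0,0,0,255]]]' >/dev/null; python3 g.py &&
python3 -m handwheel '[[[0,0,0.005,0,0,0,255],[0,0,0.01,0,0,0,255],[0,0,0.01,0,0,0,255]]]' >/dev/null; python3 g.py &&
python3 -m handwheel '[[[0,0,0.005,0,0,0,255],[0,0,0.01,0,0,0,255],[0,0,0.01,0,0,0,255]]]' >/dev/null; python3 g.py
```

```text
17.02 [0.5311, 0.2159, 0.1973] [1.4, 0.4, 2.6]
17.4 [0.5311, 0.2159, 0.1964] [1.4, 0.7, 2.0]
17.77 [0.531, 0.2159, 0.1956] [0.6, 1.1, 2.0]
18.15 [0.531, 0.2159, 0.1948] [-0.1, 0.4, 2.7]
18.52 [0.5311, 0.2159, 0.194] [0.6, -0.1, 2.2]
18.9 [0.531, 0.2159, 0.1932] [0.9, -0.9, 3.3]
19.27 [0.531, 0.2159, 0.1924] [1.1, 0.4, 2.1]
19.65 [0.531, 0.2159, 0.1916] [1.2, 0.5, 2.0]
20.02 [0.5311, 0.2158, 0.1908] [1.0, 0.9, 1.5]
20.4 [0.531, 0.2159, 0.19] [1.0, 0.7, 2.3]
```

```bash
python3 -m handwheel '[[[0,0,0.005,0,0,0,255],[0,0,0.01,0,0,0,255],[0,0,0.01,0,0,0,255]]]' >/dev/null; python3 g.py &&
python3 -m handwheel '[[[0,0,0.005,0,0,0,255],[0,0,0.01,0,0,0,255],[0,0,0.01,0,0,0,255]]]' >/dev/null; python3 g.py &&
python3 -m handwheel '[[[0,0,0.005,0,0,0,255],[0,0,0.01,0,0,0,255],[0,0,0.01,0,0,0,255]]]' >/dev/null; python3 g.py &&
python3 -m handwheel '[[[0,0,0.005,0,0,0,255],[0,0,0.01,0,0,0,255],[0,0,0.01,0,0,0,255]]]' >/dev/null; python3 g.py &&
python3 -m handwheel '[[[0,0,0.005,0,0,0,255],[0,0,0.01,0,0,0,255],[0,0,0.01,0,0,0,255]]]' >/dev/null; python3 g.py &&
python3 -m handwheel '[[[0,0,0.005,0,0,0,255],[0,0,0.01,0,0,0,255],[0,0,0.01,0,0,0,255]]]' >/dev/null; python3 g.py &&
python3 -m handwheel '[[[0,0,0.005,0,0,0,255],[0,0,0.01,0,0,0,255],[0,0,0.01,0,0,0,255]]]' >/dev/null; python3 g.py &&
python3 -m handwheel '[[[0,0,0.005,0,0,0,255],[0,0,0.01,0,0,0,255],[0,0,0.01,0,0,0,255]]]' >/dev/null; python3 g.py &&
python3 -m handwheel '[[[0,0,0.005,0,0,0,255],[0,0,0.01,0,0,0,255],[0,0,0.01,0,0,0,255]]]' >/dev/null; python3 g.py &&
python3 -m handwheel '[[[0,0,0.005,0,0,0,255],[0,0,0.01,0,0,0,255],[0,0,0.01,0,0,0,255]]]' >/dev/null; python3 g.py
```

```text
20.77 [0.5311, 0.2159, 0.1892] [1.0, 0.7, 3.3]
21.15 [0.531, 0.2158, 0.1884] [1.3, 0.1, 1.9]
21.52 [0.531, 0.2159, 0.1876] [0.8, 0.9, 2.7]
21.9 [0.5312, 0.2159, 0.1871] [0.7, 0.4, 5.9]
21.9 [0.5312, 0.2159, 0.1871] [0.7, 0.4, 5.9]
21.9 [0.5312, 0.2159, 0.1871] [0.7, 0.4, 5.9]
21.9 [0.5312, 0.2159, 0.1871] [0.7, 0.4, 5.9]
21.9 [0.5312, 0.2159, 0.1871] [0.7, 0.4, 5.9]
21.9 [0.5312, 0.2159, 0.1871] [0.7, 0.4, 5.9]
21.9 [0.5312, 0.2159, 0.1871] [0.7, 0.4, 5.9]
```

```bash
python3 -m handwheel '[[[0,0,0.004,0,0,0,255],[0,0,0.004,0,0,0,255],[0,0,0.004,0,0,0,255]]]'|grep -E "eef|force: \["; python3 g.py
```

```text
eef_pos: [0.5313, 0.2159, 0.187]
force: [-0.0, 0.2, 5.8]
22.27 [0.5313, 0.2159, 0.187] [-0.0, 0.2, 5.8]
```

```bash
python3 -m handwheel '[[[0,0,0.004,0,0,0,255],[0,0,0.004,0,0,0,255],[0,0,0.004,0,0,0,255]]]'>/dev/null; python3 g.py; python3 -m handwheel '[[[0,0,0.004,0,0,0,255],[0,0,0.004,0,0,0,255],[0,0,0.004,0,0,0,255]]]'>/dev/null; python3 g.py
```

```text
22.65 [0.5314, 0.2159, 0.1868] [-0.2, 0.8, 6.3]
23.02 [0.5315, 0.216, 0.1867] [-0.5, 0.7, 7.9]
```

```bash
python3 -m handwheel '[[[0,0,0.004,0,0,0,255],[0,0,0.008,0,0,0,255],[0,0,0.008,0,0,0,255]]]'>/dev/null; python3 g.py; python3 -m handwheel '[[[0,0,0.003,0,0,0,255],[0,0,0.006,0,0,0,255],[0,0,0.006,0,0,0,255]]]'>/dev/null; python3 g.py
```

```text
23.4 [0.5317, 0.216, 0.1864] [-0.2, -1.4, 9.2]
23.77 [0.5319, 0.2161, 0.1863] [-0.3, -0.5, 11.1]
```

Contact is about 14 N. I'll add a little and hold for 0.6 s, then ease the tug off to near the board's weight.

```bash
python3 -m handwheel '[[[0,0,0.004,0,0,0,255],[0,0,0.007,0,0,0,255],[0,0,0.007,0,0,0,255],[0,0,0.007,0,0,0,255],[0,0,0.007,0,0,0,255]]]'>/dev/null; python3 g.py; python3 -m handwheel '[[[0,0,0,0,0,0,255],[0,0,0,0,0,0,255],[0,0,0,0,0,0,255]]]'>/dev/null; python3 g.py;  python3 - <<'E'
from h import *
a=cams.grab_frame("scene")
cv2.imwrite("pics/g5.png",cv2.resize(a[130:290,350:500],None,fx=3.7,fy=3.7,interpolation=2))
E
```

```text
24.4 [0.532, 0.2161, 0.186] [-0.6, -0.6, 12.9]
24.77 [0.532, 0.2161, 0.186] [-0.0, -0.3, 12.4]
```

View pics/g5.png

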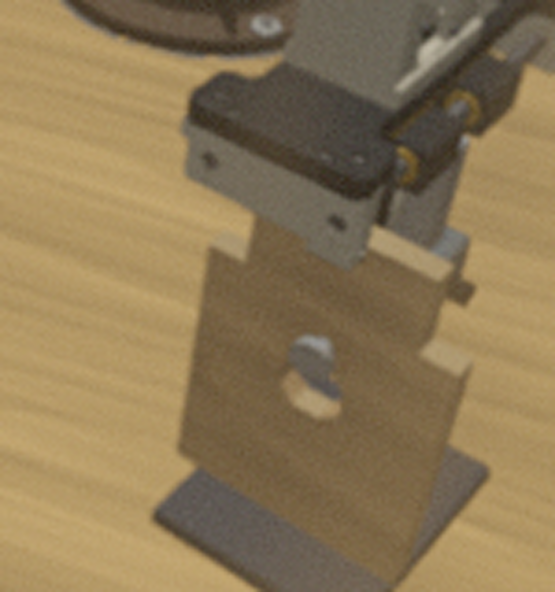

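```bash
python3 -m handwheel '[[[0,0,-0.01,0,0,0,255],[0,0,-0.02,0,0,0,255],[0,0,-0.025,0,0,0,255],[0,0,-0.025,0,0,0,255]]]'>/dev/null; python3 g.py
```

```text
25.32 [0.5314, 0.2159, 0.1868] [0.4, 0.3, 6.4]
```

```bash
python3 -m handwheel '[[[0,0,-0.01,0,0,0,255],[0,0,-0.02,0,0,0,255],[0,0,-0.02,0,0,0,255],[0,0,-0.02,0,0,0,255]]]'>/dev/null; python3 g.py
```

```text
25.82 [0.5309, 0.2158, 0.1875] [1.5, 0.7, 0.9]
```

```bash
python3 -m handwheel '[[[0,0,0,0,0,0,255],[0,0,0,0,0,0,255]]]' 5; python3 -m handwheel '[[[0,0,0,0,0,0,170],[0,0,0,0,0,0,170],[0,0,0,0,0,0,170],[0,0,0,0,0,0,170],[0,0,0,0,0,0,170]]]'
python3 - <<'E'
from h import *
a=cams.grab_frame("scene")
cv2.imwrite("pics/g6.png",cv2.resize(a[130:290,350:500],None,fx=3.7,fy=3.7,interpolation=2))
E
```

```text
t: 26.08
eef_pos: [0.5307, 0.2156, 0.1875]
ee_rot: [3.141, -0.001, -1.852]
force: [0.7, 0.5, 0.9]
width: 0.0136
gripper_force: 5.0
t: 26.7
eef_pos: [0.531, 0.2159, 0.1878]
ee_rot: [3.142, -0.0, -1.852]
force: [0.1, 0.1, -0.3]
width: 0.0293
gripper_force: 0.0
```

View pics/g6.png

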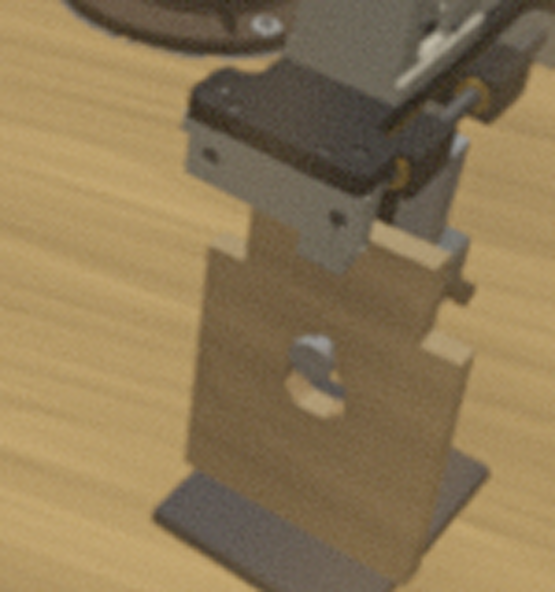

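The board hangs on the neck with the head in front of it, and the fingers are clear. I'll withdraw straight up and let it settle.

```bash
for i in 1; do
python3 -m handwheel '[[[0,0,-0.1,0,0,0,170],[0,0,-0.25,0,0,0,170],[0,0,-0.5,0,0,0,170],[0,0,-0.75,0,0,0,170],[0,0,-1,0,0,0,170]]]'
python3 -m handwheel '[[[0,0,-0.5,0,0,0,170],[0,0,-0.8,0,0,0,170],[0,0,-0.8,0,0,0,170],[0,0,-0.8,0,0,0,170],[0,0,-0.8,0,0,0,170]]]'
for k in 1 2 3 4; do python3 -m handwheel '[[[0,0,0,0,0,0,170],[0,0,0,0,0,0,170],[0,0,0,0,0,0,170],[0,0,0,0,0,0,170],[0,0,0,0,0,0,170]]]'; done
done | tail -6
python3 - <<'E'
from h import *
a=cams.grab_frame("scene")
for _ in range(5): b=cams.grab_frame("scene")
print(np.abs(cv2.blur(a,(5,5))[130:300,350:500].astype(int)-cv2.blur(b,(5,5))[130:300,350:500]).max())
cv2.imwrite("pics/g7.png",cv2.resize(b[130:290,350:500],None,fx=3.7,fy=3.7,interpolation=2))
E
```

```text
t: 30.5
eef_pos: [0.5311, 0.2159, 0.3319]
ee_rot: [-3.142, 0.0, -1.852]
force: [-0.5, 0.0, 0.1]
width: 0.0296
gripper_force: 0.0
3
```

View pics/g7.png

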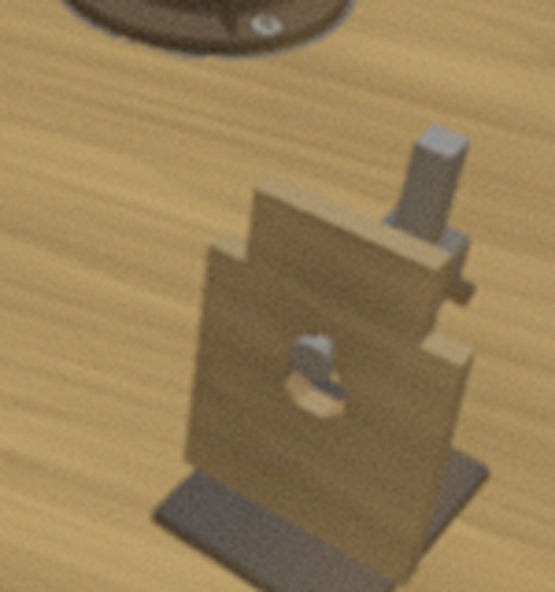

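The board hangs still and upright, with the peg's head in front of the slot and the gripper clear.

```bash
python3 -c "
from station import arm;print(arm.job_done())"
```

```text
the job is handed in; nothing more can be done
None
```

The board hangs still and upright on the peg, its neck up in the slot; the collar slid about 20 mm onto its stop, I held a tug of about 15 N, the gripper is clear, and the job was handed in at about 31 s (no verdict was returned).

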